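Clamp a phone housing in the ratchet vise

TASK

Lay the phone housing flat on the vise's bed between the two jaws, lengthwise, and let go of it. Then swing the ratchet lever back and forth by its upright post until the jaws hold the housing firmly: stop when the driving stroke takes about 7 newtons at the post, because 11 newtons would crack the housing. Work the jaw only with the lever, leave the other tools where they lie, and let go.

Things in the scene. Friction and masses are not known exactly. Their poses are not given: they have to be found in the camera images.
- vise: dark cast-iron ratchet vise fixed to the counter, 355 mm long (its y), 74 mm wide. Origin on the counter under the middle of the bed, z up. Clamps along its y: the sprung near jaw closes towards +y, pushing the housing to the far jaw; wheel and lever are on the -y side. Bed 36 mm wide (x), 120 mm long, top 30 mm above the counter, over a 10 mm foot: the housing overhangs it 12 mm each side.
- bed (a point): on the bed's top face, 30 mm above the counter, over the vise's origin; axes as the vise's. With the housing's underside centre here, the open jaws leave 8 mm at its -y end and 8 to 24 mm at its +y end: the far jaw (50 mm wide, top 52 mm above the counter) is bolted anywhere over that 16 mm and is not measured.
- pivot (a point): point on the vertical axis of the ratchet wheel and lever, 172 mm along the vise's -y from the bed's middle, 70 mm above the counter; axes as the vise's. The wheel has 20 teeth (0.31 rad a notch) and closes the jaw 10 mm per rad: the jaw force is 10 times the tangential force at the post, less about 1 N of friction at the post. A holding pawl keeps the wheel at the last whole notch.
- jaw: near jaw: iron carriage 50 mm wide (x), top 52 mm above the counter, with a steel face plate on springs (6 N per mm) whose front is 33 mm from the origin towards +y. Moves 3.1 mm towards +y for each notch and cannot run back. Origin at the lower edge of the carriage's front face. Not to be pushed by hand.
- lever (a joint): lever angle in rad, stops at -0.7 and 0.7. At 0 it points along the vise's -x; growing = anticlockwise from above, the post moving towards the vise's -y. Growing is the driving stroke: the wheel turns with it, running free at under 3 N. Falling is the return stroke: the drive pawl clicks back over the teeth at 1 to 2 N. Stays where it is left. A full swing gives 4 notches.
- post (a point): middle of the lever's upright knurled steel post, 16 mm in diameter, 100 mm from the pivot axis; it stands free from 72 to 139 mm above the counter, this point at 114 mm.
- phone: cracked black phone housing, a flat slab 60 mm (x) by 120 mm (y) by 9 mm thick, about 90 g, lying flat on the counter. Origin in the centre of its underside, z up.
- screwdriver: bystander: screwdriver with an orange grip, 145 mm long, 18 mm thick, lying on the counter in front of the vise; origin under the front end of the grip.
- spatula: bystander: blue plastic pry spatula, 160 mm long, lying beyond the vise.
- suction_lifter: bystander: green rubber suction cup lifter, 56 mm across and 39 mm high, standing on the counter; origin in the middle of its underside.
Not all that is in view belongs to the job. What is meant by the phone is not purple, and is the smaller of those in its own colour.

How it is judged:
On the way, in this order (a step that is already met when the one before it is completed fails the run):
1. the housing lies flat on the bed between the jaws, lengthwise, let go (x of phone in the frame of bed between -0.015 and 0.015 m and y of phone in the frame of bed between -0.012 and 0.02 m and z of phone in the frame of bed between -0.003 and 0.003 m and angle between the y axis of phone and the y axis of vise, either way round below 0.2 rad and contact force between the fingers and phone below 0.1 N), for 0.2 s.
2. the near jaw presses the housing against the far jaw (contact force between phone and jaw above 30 N), for 0.3 s.
At the end, for the whole second after the job is handed in: The housing lies flat on the bed (within 3 mm in height, 18 mm across, 0.06 rad), pushed against the far jaw, and the near jaw presses it with 30 to 95 N by itself; housing and lever are at rest and let go (contact force between phone and jaw between 30 and 95 N and x of phone in the frame of bed between -0.018 and 0.018 m and y of phone in the frame of bed between 0.003 and 0.032 m and z of phone in the frame of bed between -0.003 and 0.003 m and angle between the y axis of phone and the y axis of vise, either way round below 0.06 rad and linear speed of phone below 0.01 m/s and velocity of joint lever between -0.05 and 0.05 rad/s); the robot touches nothing.
It fails at once if the housing is squeezed by the jaw with more than 105 N (it cracks) (contact force between phone and jaw above 105 N).
It fails at once if the jaw is pushed by hand with more than 8 N (contact force between any of the fingers, the arm and jaw above 8 N).
It fails at once if a bystander tool is moved more than 30 mm (distance of any of screwdriver, spatula, suction_lifter from where it was at the start of the episode above 0.03 m).
It also fails if it takes over 72 s, if anything falls off the work surface, if the arm or the gripper's body presses on something with over 40 N, if the wrist force passes 120 N, or if a joint passes its speed limit or range.

ROBOT

A 6-joint arm with a two-finger parallel gripper is mounted at the origin on the work surface. World frame = base frame: x ahead of the robot, y to its left, z up, the work surface at z = 0. Lengths are in m, angles in rad, forces in N, time in s.
With the tool pointing down it reaches from about 0.3 to 0.875 m from the base axis. Payload 4.2 kg.
Tool frame: the origin (TCP) lies on the centre line of the jaws, within the pads' length; the fingertips stand ctrl.tips_ahead ahead of it and the grasp point (between the pads) lies 5 mm behind it (ctrl.tips_ahead is the distance from the TCP to the fingertips, in m); z points along the fingers, y is the line along which they close (so a half turn about z gives the same grasp; the last joint's range is limited). The gripper opens to 85 mm and grips with 20 to 120 N. Pads are 22 mm wide; open, the fingers measure 114 mm over their backs; the gripper's body (76 mm by 85 mm) begins 54 mm behind the grasp point. The pads swing forward as they close: fully open they stand 13 mm farther back than shut.
Start: joints at [1.197, 0.32, 1.565, -0, 1.257, -0.02], TCP at [0.199, 0.539, 0.245] pointing down, gripper open.
Joint ranges: [-3.11, 3.11], [-0.84, 2.01], [0.21, 2.61], [-1.34, 4.49], [0.05, 2.63], [-2.56, 2.56]. Speed limits (rad/s): [2.57, 2.57, 3.14, 3.14, 3.14, 3.14].

INTERFACE

Orientations are given as a unit quaternion [x, y, z, w].
In Python, from rig import ctrl, cams gives the robot as it stands. The module is installed in compiled form; this text tells all that it offers.
- The arm moves only by the tool move_arm, never from a script. Its argument "targets" is a list of rows, each a list of 7 numbers: the shift along the tool's x, y, z in m, then the turn, a rotation vector about the tool's x, y, z in rad, then the opening, from -1 (shut) to 1 (fully open). A call has 1 to 8 rows; each row shifts and turns the commanded pose from where the row before left it, along the tool's axes as they then stand; what a row does not reach is not made up. A row lasts 1/10 s, in which the tool goes at most 50 mm and 8.59 degrees, less where a joint would pass 70% of its speed; a pose out of reach is approached as far as the arm can. A call is refused whole if a number of a shift passes 0.05 or a number of a turn 0.15, either way. A call with a gripper value outside its range is refused whole. The fingers move at their own pace and stop on an object; the grip force is fixed at half the most. Time passes only in rows, so rows that do not move let the fingers close. It gives the time, the measured TCP pose, the force, the opening and the grip force at its end, in the units of the state.
- ctrl.sense(): the state, without advancing time (a new reading comes with each control period).
- cams.read_camera(name): name is "side" or "top"; returns a dict with "frame" (400x640x3 uint8, red, green, blue), "K" (3x3 intrinsics, pixels), "R" (3x3) and "t" (3): a world point X has camera coordinates R X + t. Camera axes: x right, y down, z forward; pixel columns grow to the right and rows downward; lengths in m; the calibration is good to about 2 mm. A picture is of the moment at which its call begins. There is no depth.
- ctrl.close_job(): hands the job in; it is judged then, once.
The state is a dict: "clock": time; "joint_pos": joint angles; "joint_vel": joint speeds; "tau": joint torques, N m; "tcp_pos": TCP position; "ee_rot": TCP orientation; "wrist_force": force on the tool from outside, world axes, zero at the start; "torque": the same for the moment, N m; "gripper_width": finger opening in m; "grip_force": force on a finger pad.
Only numpy, scipy, OpenCV 4.12 (cv2) and the standard library are available. Lean on these libraries where they do the work, as an engineer would, in place of code of your own. Each camera call takes 0.05 s, during which the arm holds its last target. There are 200 camera calls.

## Working session

There is one attempt and no reset: what is moved stays moved. The work goes in short steps, Python scripts to look and compute and a tool call to move; the robot and the scene stay as the last step left them, time stands still between calls to the robot, and variables do not carry over. Pictures are saved under pics/ and viewed, at most 10 in all, crops included, and the job is handed in when it is done.

Besides the shell and the picture viewer there is one more tool, called after "Call:" as name(argument=value, ...), one argument or row to a line, values as JSON. move_arm: Moves the arm, as the interface text tells. Its arguments: {"type":"object","properties":{"targets":{"type":"array","items":{"type":"array","items":{"type":"number"}}}},"required":["targets"]}

```bash
mkdir -p pics
python3 - <<'E'
from rig import ctrl,cams
import cv2,pickle
d={}
for n in("top","side"):
    c=cams.read_camera(n);d[n]=c
    cv2.imwrite(f"pics/{n}0.png",c["frame"][:,:,::-1])
    print(n,c["K"],c["R"],c["t"])
pickle.dump(d,open("c0.pkl","wb"))
print(ctrl.sense(),ctrl.tips_ahead)
E
```

```text
top [[511.96255107   0.         325.75485084]
 [  0.         511.96255107 193.64853534]
 [  0.           0.           1.        ]] [[ 0.01988969 -0.99971177 -0.0134457 ]
 [-0.99528106 -0.01852046 -0.0952502 ]
 [ 0.09497372  0.01527675 -0.99536255]] [0.19006987 0.57082503 1.46217605]
side [[482.92878577   0.         323.42930422]
 [  0.         482.92878577 202.06364452]
 [  0.           0.           1.        ]] [[-0.97204535 -0.23412507  0.01770002]
 [-0.18952677  0.73791167 -0.64773912]
 [ 0.13859091 -0.63298642 -0.76165658]] [0.5820019  0.03464043 1.25328771]
{'clock': 0.1, 'joint_pos': array([ 1.19700412e+00,  3.20252903e-01,  1.56549041e+00,  6.53718969e-06,
        1.25742409e+00, -2.00226585e-02]), 'joint_vel': array([-6.96298577e-04, -1.23252826e-03, -2.29269426e-03,  7.21425044e-04,
       -6.24940213e-04,  4.31276946e-05]), 'tau': array([ 1.41125025e-05, -4.16403222e+01, -2.34709150e+01,  5.39057055e-05,
        4.81710158e-03,  7.71590493e-06]), 'tcp_pos': array([0.19907234, 0.53903605, 0.24457787]), 'ee_rot': array([ 1.75964755e-01,  9.84396152e-01, -7.71553100e-04, -1.57088850e-04]), 'wrist_force': array([-0.30065046,  0.29035255,  0.77656628]), 'torque': array([ 0.0812052 , -0.01334504,  0.01597295]), 'grip_force': 0.0, 'gripper_width': 0.0857888754974126} 0.014
```

View pics/top0.png

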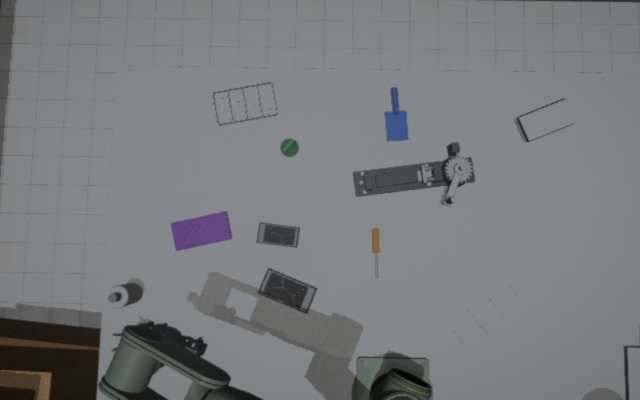

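View pics/side0.png

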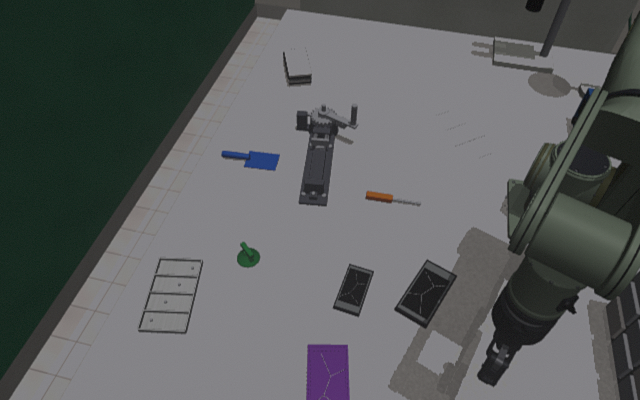

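```bash
cat > h.py <<'E'
import numpy as np,cv2,pickle
def ray(c,px):
    d=c["R"].T@np.linalg.inv(c["K"])@np.array([px[0],px[1],1.]);return -c["R"].T@c["t"],d
def onz(c,px,z):
    o,d=ray(c,px);return o+d*(z-o[2])/d[2]
def proj(c,X):
    p=c["K"]@(c["R"]@np.array(X)+c["t"]);return p[:2]/p[2]
def blob(c,box,z,th=80):
    x0,y0,x1,y1=box;g=cv2.cvtColor(c["frame"],cv2.COLOR_RGB2GRAY)[y0:y1,x0:x1]
    m=(g<th).astype(np.uint8);m=cv2.morphologyEx(m,cv2.MORPH_CLOSE,np.ones((5,5)))
    k=max(cv2.findContours(m,0,2)[0],key=cv2.contourArea)
    P=np.array([onz(c,(p[0][0]+x0,p[0][1]+y0),z)[:2] for p in k],np.float32)
    return cv2.minAreaRect(P),cv2.minAreaRect(k)
E
python3 - <<'E'
from h import *
d=pickle.load(open("c0.pkl","rb"));t=d["top"];s=d["side"]
g=t["frame"].mean(2);print(g[235,245:312:3].astype(int),g[215:255:2,278].astype(int))
for th in(70,90,105): print(th,blob(t,(248,210,310,257),.009,th),blob(s,(325,255,383,325),.009,th)[0],blob(t,(250,262,325,318),.009,th)[0])
def up(c,x0,y0,x1,y1,k): 
    return cv2.convertScaleAbs(cv2.resize(c["frame"][y0:y1,x0:x1,::-1],None,fx=k,fy=k,interpolation=2),alpha=1.5)
a=up(t,345,135,485,213,5.7);cv2.imwrite("pics/tv.png",a[:600,:800])
a=up(s,285,90,375,212,4.9);cv2.imwrite("pics/sv.png",a[:600,:800])
E
```

```text
[137 137 136 136 102 108  98  56  55  57  59  67  58  59  67  61  60 107
 123 137 137 138 136] [137 136 136 136 134  88  60  57  58  61  67  59  59  57  68 112 136 137
 137 137]
70 (((0.4459148049354553, 0.3355354070663452), (0.08682341128587723, 0.04961013421416283), 84.06497192382812), ((31.176925659179688, 24.584617614746094), (29.520265579223633, 16.99275779724121), 7.125016689300537)) ((0.44679075479507446, 0.3415801525115967), (0.12175852805376053, 0.059694718569517136), 83.99968719482422) ((0.284212201833725, 0.30844026803970337), (0.15448670089244843, 0.0774555429816246), 68.86177825927734)
90 (((0.4457434415817261, 0.3389202058315277), (0.11887910217046738, 0.05723103508353233), 84.0690689086914), ((29.984615325927734, 24.623077392578125), (40.559356689453125, 19.597488403320312), 7.125016689300537)) ((0.44677650928497314, 0.34134769439697266), (0.12387894093990326, 0.06085163354873657), 84.1718978881836) ((0.2846088707447052, 0.3086482286453247), (0.15714102983474731, 0.08030656725168228), 69.00855255126953)
105 (((0.4461810290813446, 0.33963578939437866), (0.12132123857736588, 0.060102857649326324), 84.01261138916016), ((29.753847122192383, 24.46923065185547), (41.303565979003906, 20.589765548706055), 7.125016689300537)) ((0.44704630970954895, 0.34206387400627136), (0.12535864114761353, 0.061242908239364624), 84.17188262939453) ((0.27450039982795715, 0.31135767698287964), (0.16093993186950684, 0.10382018238306046), 68.28433227539062)
```

View pics/tv.png

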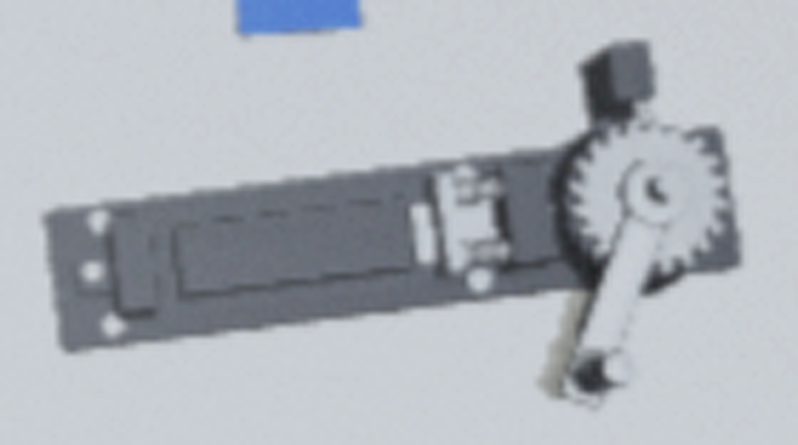

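View pics/sv.png

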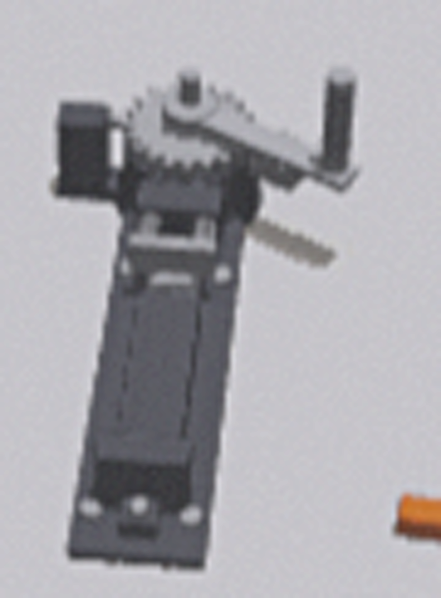

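```bash
cat >> h.py <<'E'
def tri(t,p,s,q):
    a,u=ray(t,p);b,v=ray(s,q)
    k=np.linalg.lstsq(np.stack([u,-v],1),b-a,rcond=None)[0]
    A=a+k[0]*u;B=b+k[1]*v;return (A+B)/2,np.linalg.norm(A-B)
E
python3 - <<'E'
from h import *
np.set_printoptions(precision=4,suppress=True)
d=pickle.load(open("c0.pkl","rb"));t=d["top"];s=d["side"]
T=lambda u,v:(345+(u+.5)/5.7-.5,135+(v+.5)/5.7-.5);S=lambda u,v:(285+(u+.5)/4.9-.5,90+(v+.5)/4.9-.5)
F=np.array([onz(t,T(*p),.01)[:2] for p in((45,213),(65,350),(740,265),(720,128))]);print("foot",F)
e1=(F[0]+F[1])/2-(F[2]+F[3])/2;L=np.linalg.norm(e1);y=e1/L;x=np.array([y[1],-y[0]]);print(L,y,np.arctan2(y[1],y[0]),"mid",F.mean(0))
print("width",np.linalg.norm(F[0]-F[1]),np.linalg.norm(F[2]-F[3]))
piv,_=tri(t,T(657,190),s,S(190,75));print("piv tri",piv,_)
post,_=tri(t,T(617,366),s,S(342,73));print("post tri",post,_, "z139",onz(t,T(617,366),.139),onz(s,S(342,73),.139))
bed=np.array([onz(t,T(*p),.03)[:2] for p in((175,228),(182,297),(412,268),(410,200))]);print("bed",bed, bed.mean(0))
P=piv[:2]; m=F.mean(0); c=m+x*0
ox=((m)@x); print("pivot along y from foot mid",(P-m)@y,(P-m)@x,"bed",(bed.mean(0)-m)@y,(bed.mean(0)-m)@x,(bed-m)@y,(bed-m)@x)
O=m+y*((P-m)@y+.172);print("origin from pivot",O)
q=post[:2]-P;print("lever",np.linalg.norm(q),"angle",np.arctan2(-(q@y),-(q@x)))
fj=np.array([onz(t,T(*p),.052)[:2] for p in((112,218),(155,212),(157,312),(122,316))]);print("farjaw y,x",(fj-O)@y,(fj-O)@x)
nj=np.array([onz(t,T(*p),.052)[:2] for p in((410,205),(415,262),(430,175),(500,165))]);print("near y,x",(nj-O)@y,(nj-O)@x)
E
```

```text
foot [[ 0.6347  0.1235]
 [ 0.5636  0.1121]
 [ 0.6141 -0.2355]
 [ 0.6855 -0.2257]]
0.35210162593679345 [-0.1439  0.9896] 1.7152267391059322 mid [ 0.6245 -0.0564]
width 0.07209467888132988 0.0720655122043972
piv tri [ 0.6405 -0.1711  0.0981] 0.002697889282202892
post tri [ 0.5488 -0.1415  0.1408] 2.711590055085958e-05 z139 [ 0.549  -0.1419  0.139 ] [ 0.5492 -0.1438  0.139 ]
bed [[ 0.6254  0.0577]
 [ 0.59    0.0538]
 [ 0.607  -0.0633]
 [ 0.642  -0.0621]] [ 0.6161 -0.0035]
pivot along y from foot mid -0.1158154379123693 -0.0006507671579400812 bed 0.05354243775939379 -0.0006741924850835537 [ 0.1128  0.114  -0.0043 -0.0082] [ 0.0173 -0.0183 -0.0183  0.0165]
origin from pivot [ 0.6164 -0.0008]
lever 0.09633056246284316 angle -0.45651300577507153
farjaw y,x [0.0896 0.0677 0.0734 0.0911] [ 0.0237  0.024  -0.0264 -0.0262]
near y,x [-0.0601 -0.0585 -0.0722 -0.1078] [ 0.0113 -0.0176  0.0252  0.0258]
```

```bash
cat >> h.py <<'E'
from scipy.spatial.transform import Rotation as Ro
def plan(goal,yaw,op,n,s=None):
    """rows to bring a down-pointing tool to goal with tool-y at world angle yaw (mod pi), shift split over n rows"""
    from rig import ctrl
    s=s or ctrl.sense();R=Ro.from_quat(s["ee_rot"])
    a=R.as_matrix()[:,1];d=yaw-np.arctan2(a[1],a[0]);d=(d+np.pi/2)%np.pi-np.pi/2
    c,si=np.cos(yaw),np.sin(yaw);best=None
    for sg in(1,-1):
        Yv=sg*np.array([c,si,0]);Z=np.array([0,0,-1.]);G=Ro.from_matrix(np.stack([np.cross(Yv,Z),Yv,Z],1))
        w=(R.inv()*G).as_rotvec()
        if best is None or np.linalg.norm(w)<np.linalg.norm(best):best=w
    dp=(np.array(goal)-s["tcp_pos"])/n;rows=[]
    for i in range(n):
        rows.append([round(float(v),4) for v in R.inv().apply(dp)]+[round(float(v),4) for v in best/n]+[op])
        R=R*Ro.from_rotvec(best/n)
    print("\n".join(map(str,rows)))
E
python3 -c "
from h import *
plan((.4463,.3405,.08),np.radians(-6),1,10)"
```

```text
[-0.0301, -0.01, 0.0165, -0.0001, 0.0001, 0.1322, 1]
[-0.0311, -0.006, 0.0165, -0.0001, 0.0001, 0.1322, 1]
[-0.0317, -0.0018, 0.0165, -0.0001, 0.0001, 0.1322, 1]
[-0.0316, 0.0024, 0.0165, -0.0001, 0.0001, 0.1322, 1]
[-0.031, 0.0065, 0.0165, -0.0001, 0.0001, 0.1322, 1]
[-0.0299, 0.0105, 0.0165, -0.0001, 0.0001, 0.1322, 1]
[-0.0283, 0.0144, 0.0165, -0.0001, 0.0001, 0.1322, 1]
[-0.0261, 0.018, 0.0165, -0.0001, 0.0001, 0.1322, 1]
[-0.0235, 0.0213, 0.0165, -0.0001, 0.0001, 0.1322, 1]
[-0.0205, 0.0242, 0.0165, -0.0001, 0.0001, 0.1322, 1]
```

Call:
move_arm(
  targets=[
    [-0.03,-0.01,0.016,0,0,0.132,1],
    [-0.031,-0.006,0.016,0,0,0.132,1],
    [-0.032,-0.002,0.016,0,0,0.132,1],
    [-0.032,0.002,0.016,0,0,0.132,1],
    [-0.031,0.006,0.016,0,0,0.132,1],
    [-0.03,0.01,0.016,0,0,0.132,1],
    [-0.028,0.014,0.016,0,0,0.132,1],
    [-0.026,0.018,0.016,0,0,0.132,1],
  ],
)

```text
clock: 0.9
tcp_pos: [0.3966, 0.3785, 0.1164]
ee_rot: [0.65, 0.76, -0.0, -0.0]
wrist_force: [0.3, -0.8, 0.1]
gripper_width: 0.0856
grip_force: 0.0
```

Call:
move_arm(
  targets=[
    [-0.023,0.021,0.016,0,0,0.132,1],
    [-0.02,0.024,0.016,0,0,0.132,1],
    [0,0,0,0,0,0,1],
    [0,0,0,0,0,0,1],
  ],
)

```text
clock: 1.3
tcp_pos: [0.4449, 0.3405, 0.0847]
ee_rot: [0.743, 0.67, -0.001, -0.0]
wrist_force: [-0.2, 0.7, 0.2]
gripper_width: 0.0855
grip_force: 0.0
```

```bash
python3 -c "
from h import *
plan((.4463,.3405,.02),np.radians(-6),1,4)"
```

```text
[0.0001, 0.0004, 0.0162, -0.0004, 0.0002, 0.0003, 1]
[0.0, 0.0004, 0.0162, -0.0004, 0.0002, 0.0003, 1]
[0.0, 0.0004, 0.0162, -0.0004, 0.0002, 0.0003, 1]
[0.0, 0.0004, 0.0162, -0.0004, 0.0002, 0.0003, 1]
```

Call:
move_arm(
  targets=[
    [0,0.001,0.02,0,0,0,1],
    [0,0,0.02,0,0,0,1],
    [0,0,0.02,0,0,0,1],
    [0,0,0.007,0,0,0,1],
    [0,0,0,0,0,0,1],
  ],
)

```text
clock: 1.8
tcp_pos: [0.4449, 0.3414, 0.018]
ee_rot: [0.742, 0.67, -0.001, -0.0]
wrist_force: [0.4, 0.5, 0.0]
gripper_width: 0.0854
grip_force: 0.0
```

Call:
move_arm(
  targets=[
    [0,0,0,0,0,0,0.3],
    [0,0,0,0,0,0,0.3],
    [0,0,0,0,0,0,0.3],
    [0,0,0,0,0,0,0.3],
    [0,0,0,0,0,0,0.3],
  ],
)

```text
clock: 2.3
tcp_pos: [0.4462, 0.3411, 0.0189]
ee_rot: [0.743, 0.67, 0.001, -0.0]
wrist_force: [-0.9, 0.0, 3.0]
gripper_width: 0.0556
grip_force: 1.5
```

Call:
move_arm(
  targets=[
    [0,0,0,0,0,0,0.8],
    [0,0,0,0,0,0,0.8],
    [0,0,0,0,0,0,0.8],
    [0,0,0.007,0,0,0,0.8],
    [0,0,0,0,0,0,0.8],
  ],
)

```text
clock: 2.8
tcp_pos: [0.4453, 0.3404, 0.0103]
ee_rot: [0.743, 0.67, -0.001, -0.0]
wrist_force: [-0.8, 0.5, -0.8]
gripper_width: 0.0764
grip_force: 0.0
```

Call:
move_arm(
  targets=[
    [0,0,0,0,0,0,0.3],
    [0,0,0,0,0,0,0.3],
    [0,0,0,0,0,0,0.3],
    [0,0,0,0,0,0,0.3],
    [0,0,0,0,0,0,0.3],
  ],
)

```text
clock: 3.3
tcp_pos: [0.4461, 0.3411, 0.0116]
ee_rot: [0.743, 0.67, 0.0, 0.0]
wrist_force: [0.5, 0.3, 2.6]
gripper_width: 0.0575
grip_force: 64.4
```

Call:
move_arm(
  targets=[
    [0,0,-0.02,0,0,0,0.1],
    [0,0,-0.04,0,0,0,0.1],
    [0,0,-0.04,0,0,0,0.1],
    [0,0,0,0,0,0,0.1],
    [0,0,0,0,0,0,0.1],
  ],
)

```text
clock: 3.8
tcp_pos: [0.4459, 0.3409, 0.1118]
ee_rot: [0.743, 0.67, 0.001, 0.0]
wrist_force: [-0.4, -0.1, -1.5]
gripper_width: 0.0578
grip_force: 64.5
```

```bash
python3 -c "
from h import *
from rig import ctrl,cams
import cv2
c=cams.read_camera('side');cv2.imwrite('pics/s2.png',c['frame'][:,:,::-1][150:350,250:500].repeat(3,0).repeat(3,1))
plan((.6163,-.0002,.111),np.radians(8.3),.1,13)"
```

```text
[-0.0247, 0.0158, -0.0, -0.0001, 0.0001, -0.0191, 0.1]
[-0.025, 0.0153, -0.0, -0.0001, 0.0001, -0.0191, 0.1]
[-0.0253, 0.0148, -0.0, -0.0001, 0.0001, -0.0191, 0.1]
[-0.0256, 0.0143, -0.0, -0.0001, 0.0001, -0.0191, 0.1]
[-0.0258, 0.0139, -0.0, -0.0001, 0.0001, -0.0191, 0.1]
[-0.0261, 0.0134, -0.0, -0.0001, 0.0001, -0.0191, 0.1]
[-0.0263, 0.0129, -0.0, -0.0001, 0.0001, -0.0191, 0.1]
[-0.0266, 0.0124, -0.0, -0.0001, 0.0001, -0.0191, 0.1]
[-0.0268, 0.0118, -0.0, -0.0001, 0.0001, -0.0191, 0.1]
[-0.027, 0.0113, -0.0, -0.0001, 0.0001, -0.0191, 0.1]
[-0.0273, 0.0108, -0.0, -0.0001, 0.0001, -0.0191, 0.1]
[-0.0275, 0.0103, -0.0, -0.0001, 0.0001, -0.0191, 0.1]
[-0.0276, 0.0098, -0.0, -0.0001, 0.0001, -0.0191, 0.1]
```

View pics/s2.png

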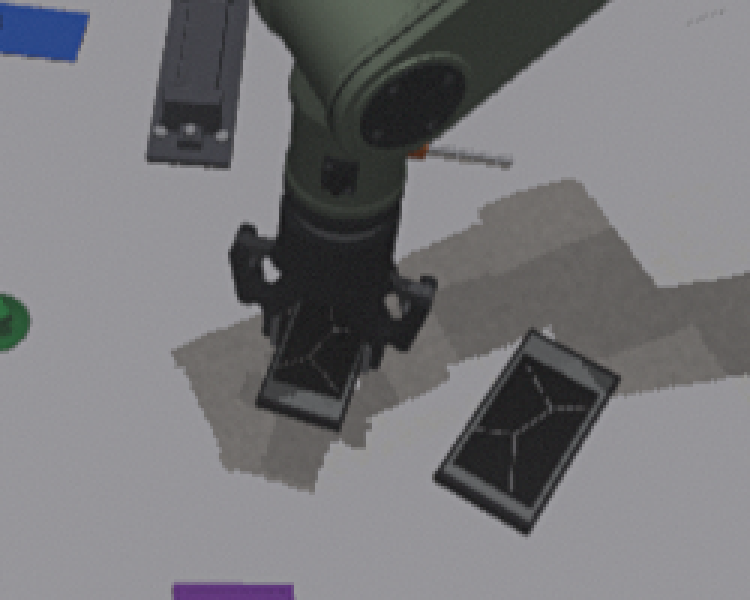

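The small housing is held roughly level between the fingers (crop ~315,365); the larger one is undisturbed. On to the vise.

Call:
move_arm(
  targets=[
    [-0.025,0.016,0,0,0,-0.019,0.1],
    [-0.025,0.015,0,0,0,-0.019,0.1],
    [-0.025,0.015,0,0,0,-0.019,0.1],
    [-0.026,0.014,0,0,0,-0.019,0.1],
    [-0.026,0.014,0,0,0,-0.019,0.1],
    [-0.026,0.013,0,0,0,-0.019,0.1],
    [-0.026,0.013,0,0,0,-0.019,0.1],
    [-0.027,0.012,0,0,0,-0.019,0.1],
  ],
)

```text
clock: 4.65
tcp_pos: [0.5496, 0.1294, 0.1091]
ee_rot: [0.689, 0.724, -0.002, -0.001]
wrist_force: [1.0, 0.6, -0.3]
gripper_width: 0.0579
grip_force: 64.5
```

Call:
move_arm(
  targets=[
    [-0.027,0.012,0,0,0,-0.019,0.1],
    [-0.027,0.011,0,0,0,-0.019,0.1],
    [-0.027,0.011,0,0,0,-0.019,0.1],
    [-0.028,0.01,0,0,0,-0.019,0.1],
    [-0.028,0.01,0,0,0,-0.019,0.1],
    [0,0,0,0,0,0,0.1],
    [0,0,0,0,0,0,0.1],
  ],
)

```text
clock: 5.35
tcp_pos: [0.615, -0.0016, 0.1091]
ee_rot: [0.655, 0.756, -0.001, -0.002]
wrist_force: [0.3, 0.3, -1.3]
gripper_width: 0.0578
grip_force: 64.5
```

```bash
python3 -c "
from h import *
from rig import ctrl,cams
c=cams.read_camera('side');cv2.imwrite('pics/s3.png',cv2.convertScaleAbs(cv2.resize(c['frame'][80:240,230:430,::-1],None,fx=3.7,fy=3.7,interpolation=2),alpha=1.6))
pickle.dump(c,open('s3.pkl','wb'))
plan((.6163,-.0002,.06),np.radians(8.3),.1,3)"
```

```text
[0.0001, 0.0006, 0.0165, -0.0013, -0.0004, -0.0005, 0.1]
[0.0001, 0.0005, 0.0165, -0.0013, -0.0004, -0.0005, 0.1]
[0.0002, 0.0005, 0.0165, -0.0013, -0.0004, -0.0005, 0.1]
```

View pics/s3.png

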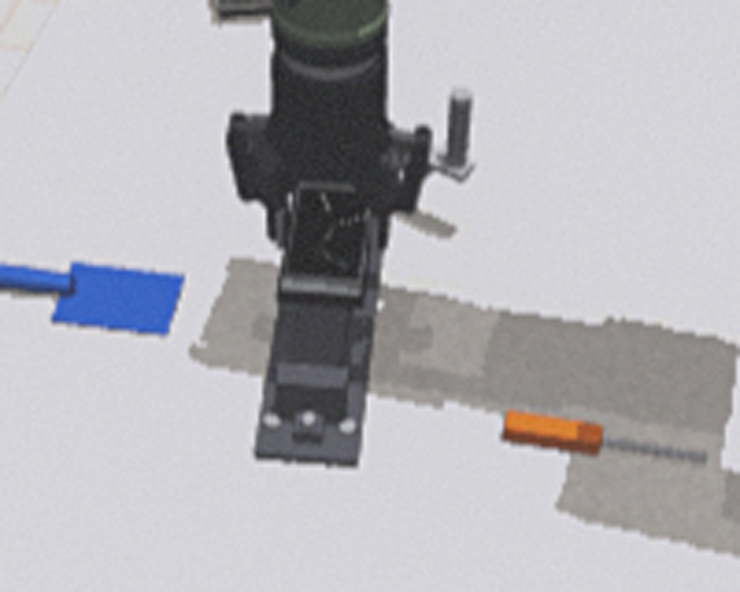

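The housing hangs level over the bed, its front lower edge at crop (280,297)–(362,297); far jaw top front near (275,385)–(350,388). Checking the end's position in the vise frame.

```bash
python3 -c "
from h import *
c=pickle.load(open('s3.pkl','rb'));O=np.array([.6166,-.0022]);y=np.array([-.1439,.9896]);x=np.array([y[1],-y[0]])
for p,z in(((279,297),.0975),((362,299),.0975),((283,278),.1065),((366,277),.1065),((276,363),.052),((350,366),.052),((275,388),.052),((348,390),.052),((256,458),.01),((358,465),.01)):
    P=onz(c,(230+p[0]/3.7-.4,80+p[1]/3.7-.4),z)[:2]-O;print(p,z,(P@x).round(4),(P@y).round(4))
"
```

```text
(279, 297) 0.0975 0.0269 0.0549
(362, 299) 0.0975 -0.0301 0.0506
(283, 278) 0.1065 0.0252 0.0452
(366, 277) 0.1065 -0.0316 0.0379
(276, 363) 0.052 0.0273 0.0746
(350, 366) 0.052 -0.0246 0.0719
(275, 388) 0.052 0.0252 0.0983
(348, 390) 0.052 -0.0253 0.0947
(256, 458) 0.01 0.0356 0.1276
(358, 465) 0.01 -0.036 0.1263
```

```bash
python3 -c "
from h import *
c=pickle.load(open('s3.pkl','rb'));O=np.array([.6166,-.0022]);y=np.array([-.1439,.9896]);x=np.array([y[1],-y[0]])
for p,z in(((297,184),.1065),((354,186),.1065),((279,291),.1065),((363,291),.1065)):
    P=onz(c,(230+p[0]/3.7-.4,80+p[1]/3.7-.4),z)[:2]-O;print(p,z,(P@x).round(4),(P@y).round(4))
g=c['frame'].mean(2).astype(int);print(g[125:166,317]);print(g[125:166,323])
t=__import__('rig').cams.read_camera('top');cv2.imwrite('pics/t3.png',cv2.convertScaleAbs(cv2.resize(t['frame'][130:240,330:490,::-1],None,fx=5,fy=5,interpolation=2),alpha=1.8))
"
```

```text
(297, 184) 0.1065 0.0263 -0.0528
(354, 186) 0.1065 -0.0149 -0.0552
(279, 291) 0.1065 0.0265 0.0582
(363, 291) 0.1065 -0.0307 0.0518
[31 33 28 30 40 48 36 53 67 49 35 34 29 28 26 29 27 27 32 35 32 30 36 39
 32 27 31 26 26 41 54 70 83 74 42 30 33 34 39 42 44]
[29 31 27 30 40 51 46 29 29 29 28 28 27 25 28 34 27 28 30 30 26 25 28 29
 30 30 38 36 31 27 46 56 69 81 62 30 29 32 36 44 41]
```

View pics/t3.png

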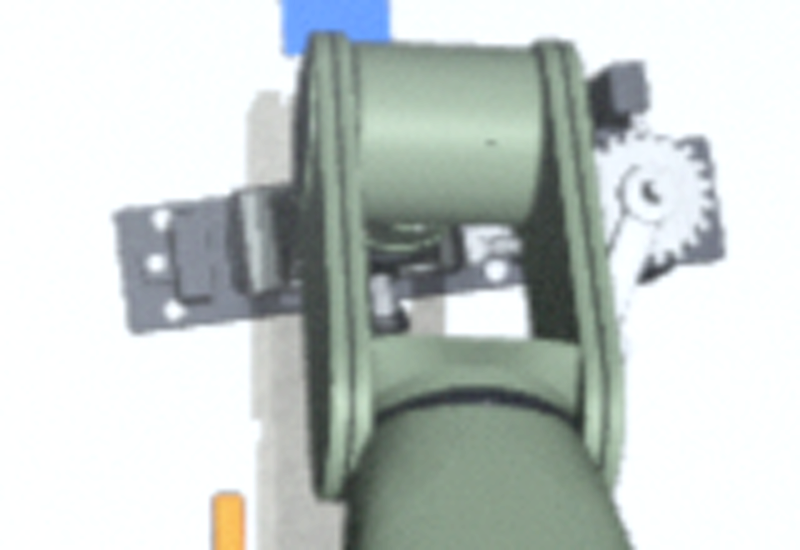

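The top view shows the housing's +y end edge from crop (237,190) to (247,290), and the wheel/lever clear to the right.

```bash
python3 -c "
from h import *
c=pickle.load(open('c0.pkl','rb'))['top'];O=np.array([.6166,-.0022]);y=np.array([-.1439,.9896]);x=np.array([y[1],-y[0]])
for p,z in(((236,190),.1065),((247,290),.1065),((236,190),.0975),((247,290),.0975),((178,210),.052),((183,298),.052),((225,205),.052),((112,210),.01),((132,332),.01)):
    P=onz(c,(330+p[0]/5-.4,130+p[1]/5-.4),z)[:2]-O;print(p,z,(P@x).round(4),(P@y).round(4))
"
```

```text
(236, 190) 0.1065 0.0268 0.0589
(247, 290) 0.1065 -0.0291 0.0603
(236, 190) 0.0975 0.0281 0.058
(247, 290) 0.0975 -0.0283 0.0594
(178, 210) 0.052 0.0269 0.0878
(183, 298) 0.052 -0.0239 0.0916
(225, 205) 0.052 0.0264 0.0606
(112, 210) 0.01 0.0373 0.1231
(132, 332) 0.01 -0.0361 0.1208
```

Call:
move_arm(
  targets=[
    [0.002,0.002,0.02,0,0,0,0.1],
    [0,0,0.02,0,0,0,0.1],
    [0,0,0.015,0,0,0,0.1],
    [0,0,0.006,0,0,0,0.1],
    [0,0,0.004,0,0,0,0.1],
    [0,0,0,0,0,0,0.1],
  ],
)

```text
clock: 6.05
tcp_pos: [0.6177, 0.0016, 0.0462]
ee_rot: [0.654, 0.756, -0.0, -0.0]
wrist_force: [-0.8, -0.7, -1.6]
gripper_width: 0.058
grip_force: 64.5
```

Call:
move_arm(
  targets=[
    [0,0,0.001,0,0,0,0.1],
    [0,0,0,0,0,0,0.1],
  ],
)

```text
clock: 6.25
tcp_pos: [0.6182, 0.0012, 0.046]
ee_rot: [0.654, 0.756, 0.0, 0.0]
wrist_force: [-0.0, 0.1, -1.2]
gripper_width: 0.0575
grip_force: 64.5
```

Call:
move_arm(
  targets=[
    [0,0,0.002,0,0,0,0.1],
    [0,0,0.001,0,0,0,0.1],
    [0,0,0,0,0,0,0.1],
  ],
)

```text
clock: 6.55
tcp_pos: [0.6178, 0.0011, 0.0422]
ee_rot: [0.654, 0.756, -0.0, -0.0]
wrist_force: [0.5, 0.6, -1.3]
gripper_width: 0.0577
grip_force: 64.5
```

Call:
move_arm(
  targets=[
    [0,0,0.001,0,0,0,0.1],
    [0,0,0,0,0,0,0.1],
  ],
)

```text
clock: 6.75
tcp_pos: [0.618, 0.0011, 0.0416]
ee_rot: [0.654, 0.756, 0.0, 0.0]
wrist_force: [-0.9, -0.2, 1.6]
gripper_width: 0.0579
grip_force: 64.7
```

Call:
move_arm(
  targets=[
    [0,0,0,0,0,0,0.8],
    [0,0,0,0,0,0,0.8],
    [0,0,0,0,0,0,0.8],
    [0,0,0,0,0,0,0.8],
  ],
)

```text
clock: 7.15
tcp_pos: [0.6179, 0.0012, 0.0412]
ee_rot: [0.654, 0.756, 0.0, -0.0]
wrist_force: [-0.1, -0.1, -0.6]
gripper_width: 0.0772
grip_force: 0.0
```

Call:
move_arm(
  targets=[
    [0,0,-0.03,0,0,0,0.8],
    [0,0,-0.04,0,0,0,0.8],
    [0,0,-0.04,0,0,0,0.8],
    [0,0,-0.04,0,0,0,0.2],
    [0,0,0,0,0,0,-0.4],
    [0,0,0,0,0,0,-0.4],
    [0,0,0,0,0,0,-0.4],
    [0,0,0,0,0,0,-0.4],
  ],
)

```text
clock: 7.95
tcp_pos: [0.617, 0.0012, 0.1895]
ee_rot: [0.654, 0.756, -0.001, -0.001]
wrist_force: [-0.7, -0.1, 0.2]
gripper_width: 0.0257
grip_force: 0.0
```

```bash
python3 -c "
from h import *
from rig import cams
c=cams.read_camera('side');cv2.imwrite('pics/s4.png',cv2.convertScaleAbs(cv2.resize(c['frame'][60:220,230:430,::-1],None,fx=3.7,fy=3.7,interpolation=2),alpha=1.6))
pickle.dump(c,open('s4.pkl','wb'))
from rig import ctrl;print(ctrl.sense()['tcp_pos'],ctrl.sense()['gripper_width'])
"
```

```text
[0.61714269 0.00117088 0.18966662] 0.025716087309288704
```

View pics/s4.png

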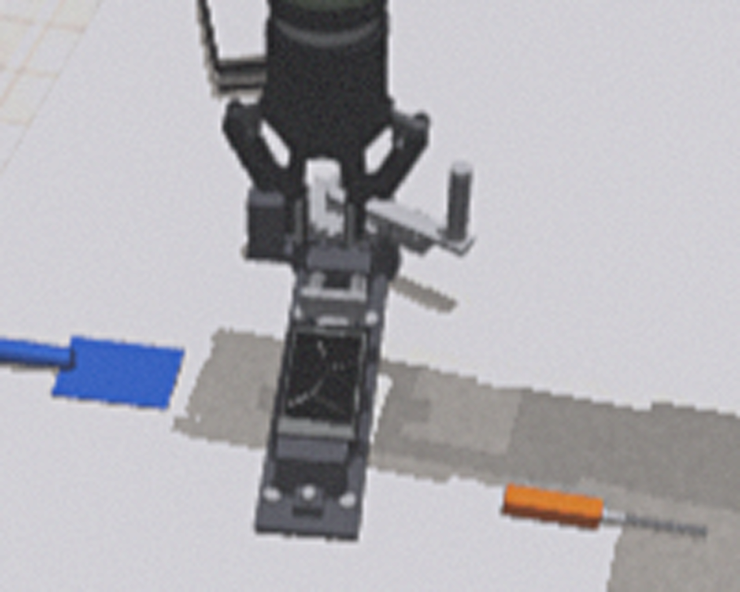

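The housing lies flat between the jaws (crop 320,385), with gaps at both ends; the post top is at crop (460,168), unchanged. Next the post: tool y along the driving tangent.

```bash
python3 -c "
from h import *
from rig import ctrl
s=ctrl.sense()
plan((.585,-.07,.19),np.radians(-50),-.25,7)
s['tcp_pos']=np.array([.585,-.07,.19])
a=np.radians(-50);Y=np.array([np.cos(a),np.sin(a),0]);Z=np.array([0,0,-1.])
s['ee_rot']=Ro.from_matrix(np.stack([np.cross(Y,Z),Y,Z],1)).as_quat()
plan((.5477,-.1415,.19),np.radians(-108.2),-.25,7,s)
"
```

```text
[-0.0094, -0.006, -0.0, -0.0004, 0.0001, 0.1452, -0.25]
[-0.0102, -0.0046, -0.0, -0.0004, 0.0001, 0.1452, -0.25]
[-0.0107, -0.0031, -0.0, -0.0004, 0.0001, 0.1452, -0.25]
[-0.0111, -0.0015, -0.0, -0.0004, 0.0001, 0.1452, -0.25]
[-0.0112, 0.0001, -0.0, -0.0004, 0.0001, 0.1452, -0.25]
[-0.011, 0.0018, -0.0, -0.0004, 0.0001, 0.1452, -0.25]
[-0.0106, 0.0033, -0.0, -0.0004, 0.0001, 0.1452, -0.25]
[-0.0106, 0.0044, 0.0, 0.0, 0.0, 0.1451, -0.25]
[-0.0099, 0.0059, 0.0, 0.0, 0.0, 0.1451, -0.25]
[-0.0089, 0.0073, 0.0, 0.0, 0.0, 0.1451, -0.25]
[-0.0078, 0.0085, 0.0, 0.0, 0.0, 0.1451, -0.25]
[-0.0065, 0.0095, 0.0, 0.0, 0.0, 0.1451, -0.25]
[-0.005, 0.0104, 0.0, 0.0, 0.0, 0.1451, -0.25]
[-0.0035, 0.011, 0.0, 0.0, 0.0, 0.1451, -0.25]
```

Call:
move_arm(
  targets=[
    [-0.009,-0.006,0,0,0,0.145,-0.25],
    [-0.01,-0.005,0,0,0,0.145,-0.25],
    [-0.011,-0.003,0,0,0,0.145,-0.25],
    [-0.011,-0.0015,0,0,0,0.145,-0.25],
    [-0.011,0,0,0,0,0.145,-0.25],
    [-0.011,0.002,0,0,0,0.145,-0.25],
    [-0.011,0.003,0,0,0,0.145,-0.25],
  ],
)

```text
clock: 8.7
tcp_pos: [0.5845, -0.07, 0.1902]
ee_rot: [0.94, 0.34, -0.001, -0.0]
wrist_force: [-0.1, -0.3, -0.4]
gripper_width: 0.0322
grip_force: 0.0
```

Call:
move_arm(
  targets=[
    [-0.011,0.004,0,0,0,0.145,-0.25],
    [-0.01,0.006,0,0,0,0.145,-0.25],
    [-0.009,0.007,0,0,0,0.145,-0.25],
    [-0.008,0.008,0,0,0,0.145,-0.25],
    [-0.0065,0.01,0,0,0,0.145,-0.25],
    [-0.005,0.01,0,0,0,0.145,-0.25],
    [-0.0035,0.011,0,0,0,0.145,-0.25],
    [0,0,0,0,0,0,-0.25],
  ],
)

```text
clock: 9.5
tcp_pos: [0.546, -0.1416, 0.1904]
ee_rot: [0.988, -0.158, -0.001, -0.0]
wrist_force: [-0.3, 0.4, -0.2]
gripper_width: 0.0321
grip_force: 0.0
```

```bash
python3 -c "
from h import *
plan((.5477,-.1415,.108),np.radians(-108.2),-.25,4)
from rig import ctrl;print(ctrl.sense()['joint_pos'])"
```

```text
[0.0004, -0.0002, 0.0206, 0.0001, 0.0005, 0.0003, -0.25]
[0.0004, -0.0002, 0.0206, 0.0001, 0.0005, 0.0003, -0.25]
[0.0004, -0.0002, 0.0206, 0.0001, 0.0005, 0.0003, -0.25]
[0.0004, -0.0002, 0.0206, 0.0001, 0.0005, 0.0003, -0.25]
[-2.74013298e-01  3.43641310e-01  1.67377761e+00 -2.27013321e-04
  1.12622541e+00  1.61327201e+00]
```

Call:
move_arm(
  targets=[
    [0.001,0,0.02,0,0,0,-0.25],
    [0,0,0.02,0,0,0,-0.25],
    [0,0,0.02,0,0,0,-0.25],
    [0,0,0.02,0,0,0,-0.25],
    [0,0,0,0,0,0,-0.25],
  ],
)

```text
clock: 10.0
tcp_pos: [0.546, -0.14, 0.1082]
ee_rot: [0.988, -0.155, -0.003, -0.001]
wrist_force: [-0.5, 0.0, -0.4]
gripper_width: 0.0319
grip_force: 0.0
```

```bash
python3 -c "
from h import *
from rig import cams
c=cams.read_camera('side');cv2.imwrite('pics/s5.png',cv2.convertScaleAbs(cv2.resize(c['frame'][70:190,270:420,::-1],None,fx=4.9,fy=4.9,interpolation=2),alpha=1.6))
"
```

```text
(no output)
```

View pics/s5.png

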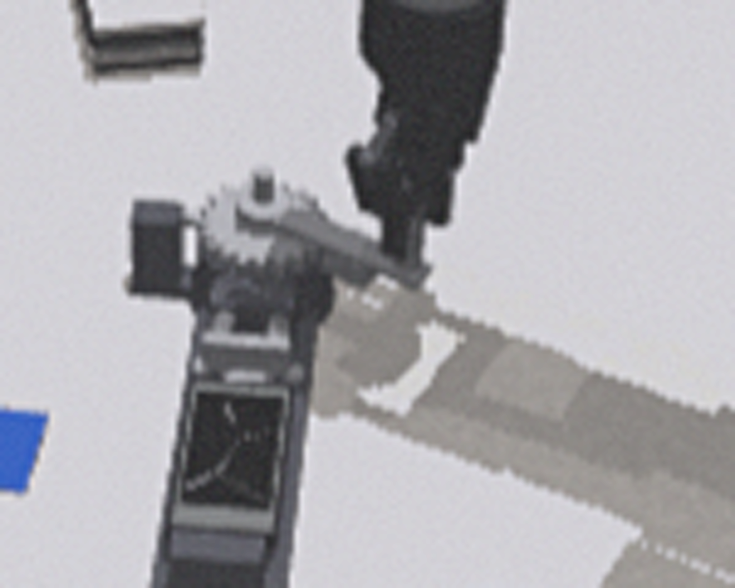

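The post is between the fingers at crop (405,240), fingertips just above the lever. First driving stroke (free travel, no clamping expected).

Call:
move_arm(
  targets=[
    [0,0,0,0,0,0,-0.45],
    [0,0,0,0,0,0,-0.45],
    [0,0,0,0,0,0,-0.45],
  ],
)

```text
clock: 10.35
tcp_pos: [0.5484, -0.1412, 0.1123]
ee_rot: [0.988, -0.157, 0.001, 0.0]
wrist_force: [0.0, -0.3, 1.0]
gripper_width: 0.0233
grip_force: 0.0
```

Call:
move_arm(
  targets=[
    [0.0005,0.01,0,0,0,-0.1,-0.45],
    [0.0005,0.01,0,0,0,-0.1,-0.45],
    [0.0005,0.01,0,0,0,-0.1,-0.45],
    [0.0005,0.01,0,0,0,-0.1,-0.45],
    [0,0,0,0,0,0,-0.45],
  ],
)

```text
clock: 10.85
tcp_pos: [0.5428, -0.1808, 0.1118]
ee_rot: [0.999, 0.042, -0.0, -0.0]
wrist_force: [-1.4, 1.5, -0.4]
gripper_width: 0.0235
grip_force: 0.8
```

```bash
cat >> h.py <<'E'
def lev():
    from rig import ctrl
    s=ctrl.sense();O=np.array([.6166,-.0022]);y=np.array([-.1439,.9896]);x=np.array([y[1],-y[0]]);P=O-.172*y
    R=Ro.from_quat(s["ee_rot"]).as_matrix();q=s["tcp_pos"][:2]-P
    print("t",round(s["clock"],2),"ang",np.arctan2(-(q@y),-(q@x)).round(3),"r",np.linalg.norm(q).round(4),"z",s["tcp_pos"][2].round(4),"yaw-ang",np.arctan2(-(R[:2,1]@x)*-1,-(R[:2,1]@y)).round(3),"F tool",(R.T@s["wrist_force"]).round(2),"j6",s["joint_pos"][5].round(2),"w",s["gripper_width"].round(4),s["grip_force"])
E
python3 -c "
from h import *
lev()"
```

```text
Traceback (most recent call last):
  File "h.py", line 38, in lev
    print("t",round(s["clock"],2),"ang",np.arctan2(-(q@y),-(q@x)).round(3),"r",np.linalg.norm(q).round(4),"z",s["tcp_pos"][2].round(4),"yaw-ang",np.arctan2(-(R[:2,1]@x)*-1,-(R[:2,1]@y)).round(3),"F tool",(R.T@s["wrist_force"]).round(2),"j6",s["joint_pos"][5].round(2),"w",s["gripper_width"].round(4),s["grip_force"])
                                                                                                                                                                                                                                                                                ^^^^^^^^^^^^^^^^^^^^^^^^
AttributeError: 'float' object has no attribute 'round'
```

```bash
sed -i 's/s\["gripper_width"\].round(4)/round(s["gripper_width"],4)/' h.py; python3 -c "
from h import *
lev()"
```

```text
t 10.85 ang -0.059 r 0.0989 z 0.1118 yaw-ang -0.061 F tool [-1.27 -1.56  0.43] j6 1.14 w 0.0235 0.7833555713295937
```

Call:
move_arm(
  targets=[
    [0.0005,0.01,0,0,0,-0.1,-0.45],
    [0.0005,0.01,0,0,0,-0.1,-0.45],
    [0.0005,0.01,0,0,0,-0.1,-0.45],
    [0.0005,0.01,0,0,0,-0.1,-0.45],
    [0.0005,0.01,0,0,0,-0.1,-0.45],
    [0,0,0,0,0,0,-0.45],
  ],
)

```text
clock: 11.45
tcp_pos: [0.5605, -0.2282, 0.1116]
ee_rot: [0.958, 0.287, 0.001, 0.001]
wrist_force: [0.2, -0.2, 1.0]
gripper_width: 0.0235
grip_force: 0.0
```

```bash
python3 -c "
from h import *
lev()"
```

```text
t 11.45 ang 0.46 r 0.0983 z 0.1116 yaw-ang 0.438 F tool [ 0.09  0.32 -0.96] j6 0.58 w 0.0235 0.0
```

Call:
move_arm(
  targets=[
    [0.0005,0.01,0,0,0,-0.1,-0.45],
    [0.0005,0.01,0,0,0,-0.1,-0.45],
    [0.0001,0.004,0,0,0,-0.04,-0.45],
  ],
)

```text
clock: 11.75
tcp_pos: [0.5749, -0.2455, 0.1114]
ee_rot: [0.916, 0.4, -0.0, -0.0]
wrist_force: [-1.6, 0.5, 0.3]
gripper_width: 0.0233
grip_force: 0.6
```

Call:
move_arm(
  targets=[
    [0.0005,-0.01,0,0,0,0.1,-0.45],
    [0.0005,-0.01,0,0,0,0.1,-0.45],
    [0.0005,-0.01,0,0,0,0.1,-0.45],
    [0.0005,-0.01,0,0,0,0.1,-0.45],
    [0.0005,-0.01,0,0,0,0.1,-0.45],
    [0.0005,-0.01,0,0,0,0.1,-0.45],
    [0.0005,-0.01,0,0,0,0.1,-0.45],
    [0,0,0,0,0,0,-0.45],
  ],
)

```text
clock: 12.55
tcp_pos: [0.5435, -0.1834, 0.1117]
ee_rot: [0.998, 0.062, 0.0, -0.0]
wrist_force: [-0.4, -0.3, 0.9]
gripper_width: 0.0236
grip_force: 0.0
```

```bash
python3 -c "
from h import *
lev()"
```

```text
t 12.55 ang -0.033 r 0.0984 z 0.1117 yaw-ang -0.021 F tool [-0.47  0.26 -0.94] j6 1.1 w 0.0236 0.0
```

Call:
move_arm(
  targets=[
    [0.0005,-0.01,0,0,0,0.1,-0.45],
    [0.0005,-0.01,0,0,0,0.1,-0.45],
    [0.0005,-0.01,0,0,0,0.1,-0.45],
    [0.0005,-0.01,0,0,0,0.1,-0.45],
    [0.0005,-0.01,0,0,0,0.1,-0.45],
    [0.0005,-0.01,0,0,0,0.1,-0.45],
    [0.0002,-0.006,0,0,0,0.06,-0.45],
    [0,0,0,0,0,0,-0.45],
  ],
)

```text
clock: 13.35
tcp_pos: [0.5573, -0.121, 0.1115]
ee_rot: [0.965, -0.264, 0.0, 0.0]
wrist_force: [0.7, -0.1, -0.4]
gripper_width: 0.0236
grip_force: 0.0
```

```bash
python3 -c "
from h import *
lev()
from rig import cams
c=cams.read_camera('side');cv2.imwrite('pics/s6.png',cv2.convertScaleAbs(cv2.resize(c['frame'][70:220,280:400,::-1],None,fx=4,fy=4,interpolation=2),alpha=1.6))"
```

```text
t 13.35 ang -0.693 r 0.0985 z 0.1115 yaw-ang -0.678 F tool [ 0.61 -0.3   0.36] j6 1.87 w 0.0236 0.0
```

View pics/s6.png

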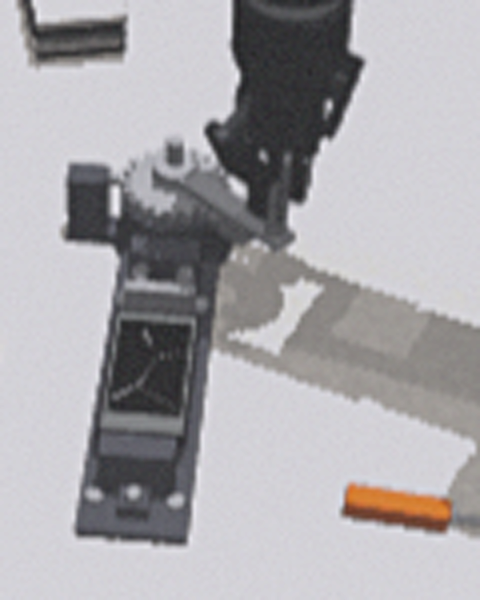

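The jaw has advanced to the housing's near end and the lever has come back with the post in the fingers. Second driving stroke, with force checks.

Call:
move_arm(
  targets=[
    [0.0005,0.01,0,0,0,-0.1,-0.45],
    [0.0005,0.01,0,0,0,-0.1,-0.45],
    [0.0005,0.01,0,0,0,-0.1,-0.45],
    [0.0005,0.01,0,0,0,-0.1,-0.45],
    [0.0005,0.01,0,0,0,-0.1,-0.45],
    [0.0005,0.01,0,0,0,-0.1,-0.45],
    [0.0005,0.01,0,0,0,-0.1,-0.45],
  ],
)

```text
clock: 14.1
tcp_pos: [0.5431, -0.188, 0.1111]
ee_rot: [0.996, 0.085, -0.001, -0.001]
wrist_force: [-1.2, 1.0, -0.5]
gripper_width: 0.0234
grip_force: 0.7
```

```bash
python3 -c "
from h import *
lev()"
```

```text
t 14.1 ang 0.013 r 0.0995 z 0.1111 yaw-ang 0.025 F tool [-0.98 -1.21  0.5 ] j6 1.05 w 0.0234 0.7478928565979004
```

Call:
move_arm(
  targets=[
    [0.0005,0.01,0,0,0,-0.1,-0.45],
    [0.0005,0.01,0,0,0,-0.1,-0.45],
    [0.0005,0.01,0,0,0,-0.1,-0.45],
  ],
)

```text
clock: 14.4
tcp_pos: [0.5519, -0.2165, 0.111]
ee_rot: [0.973, 0.233, -0.001, -0.002]
wrist_force: [-1.8, 1.9, -0.3]
gripper_width: 0.0232
grip_force: 1.6
```

```bash
python3 -c "
from h import *
lev()"
```

```text
t 14.4 ang 0.314 r 0.0997 z 0.111 yaw-ang 0.325 F tool [-0.75 -2.56  0.33] j6 0.71 w 0.0232 1.6092566773295403
```

Call:
move_arm(
  targets=[
    [0.0005,0.01,0,0,0,-0.1,-0.45],
    [0.0005,0.01,0,0,0,-0.1,-0.45],
    [0.0005,0.01,0,0,0,-0.1,-0.45],
  ],
)

```text
clock: 14.7
tcp_pos: [0.5689, -0.2411, 0.1109]
ee_rot: [0.927, 0.375, -0.002, -0.002]
wrist_force: [-3.2, 1.3, 0.4]
gripper_width: 0.0236
grip_force: 0.9
```

```bash
python3 -c "
from h import *
lev()"
```

```text
t 14.7 ang 0.615 r 0.0999 z 0.1109 yaw-ang 0.625 F tool [-1.37 -3.15 -0.34] j6 0.38 w 0.0236 0.8916492015123367
```

Call:
move_arm(
  targets=[
    [0.0001,0.005,0,0,0,-0.05,-0.45],
    [0,0,0,0,0,0,-0.45],
  ],
)

```text
clock: 14.9
tcp_pos: [0.5745, -0.2457, 0.1112]
ee_rot: [0.918, 0.396, 0.0, 0.0]
wrist_force: [-0.2, -0.1, -0.4]
gripper_width: 0.0234
grip_force: 0.0
```

```bash
python3 -c "
from h import *
lev()"
```

```text
t 14.9 ang 0.687 r 0.0992 z 0.1112 yaw-ang 0.67 F tool [-0.22 -0.13  0.35] j6 0.33 w 0.0234 0.0
```

Call:
move_arm(
  targets=[
    [0.0005,-0.01,0,0,0,0.1,-0.45],
    [0.0005,-0.01,0,0,0,0.1,-0.45],
    [0.0005,-0.01,0,0,0,0.1,-0.45],
    [0.0005,-0.01,0,0,0,0.1,-0.45],
    [0.0005,-0.01,0,0,0,0.1,-0.45],
    [0.0005,-0.01,0,0,0,0.1,-0.45],
    [0.0005,-0.01,0,0,0,0.1,-0.45],
  ],
)

```text
clock: 15.6
tcp_pos: [0.5436, -0.1836, 0.1116]
ee_rot: [0.998, 0.055, 0.001, 0.0]
wrist_force: [1.2, -0.8, -0.0]
gripper_width: 0.0238
grip_force: 0.3
```

Call:
move_arm(
  targets=[
    [0.0005,-0.01,0,0,0,0.1,-0.45],
    [0.0005,-0.01,0,0,0,0.1,-0.45],
    [0.0005,-0.01,0,0,0,0.1,-0.45],
    [0.0005,-0.01,0,0,0,0.1,-0.45],
    [0.0005,-0.01,0,0,0,0.1,-0.45],
    [0.0005,-0.01,0,0,0,0.1,-0.45],
    [0.0002,-0.007,0,0,0,0.07,-0.45],
    [0,0,0,0,0,0,-0.45],
  ],
)

```text
clock: 16.4
tcp_pos: [0.5572, -0.1206, 0.1115]
ee_rot: [0.962, -0.274, -0.0, 0.002]
wrist_force: [-2.1, -5.9, 0.8]
gripper_width: 0.0236
grip_force: 3.0
```

```bash
python3 -c "
from h import *
lev()"
```

```text
t 16.4 ang -0.696 r 0.0988 z 0.1115 yaw-ang -0.699 F tool [ 1.35  6.11 -0.82] j6 1.9 w 0.0236 2.977871373295784
```

Call:
move_arm(
  targets=[
    [0.0005,0.01,0,0,0,-0.1,-0.45],
    [0.0005,0.01,0,0,0,-0.1,-0.45],
    [0.0005,0.01,0,0,0,-0.1,-0.45],
    [0.0005,0.01,0,0,0,-0.1,-0.45],
  ],
)

```text
clock: 16.8
tcp_pos: [0.5433, -0.1557, 0.1113]
ee_rot: [0.997, -0.076, -0.0, -0.001]
wrist_force: [-1.2, 4.9, 0.2]
gripper_width: 0.0236
grip_force: 1.0
```

```bash
python3 -c "
from h import *
lev()"
```

```text
t 16.8 ang -0.313 r 0.0995 z 0.1113 yaw-ang -0.297 F tool [-1.94 -4.69 -0.22] j6 1.42 w 0.0236 1.0227076336741447
```

Call:
move_arm(
  targets=[
    [0.0005,0.01,0,0,0,-0.1,-0.45],
    [0.0005,0.01,0,0,0,-0.1,-0.45],
  ],
)

```text
clock: 17.0
tcp_pos: [0.542, -0.1763, 0.1113]
ee_rot: [1.0, 0.024, -0.001, -0.001]
wrist_force: [-1.8, 3.2, 1.4]
gripper_width: 0.0232
grip_force: 2.2
```

```bash
python3 -c "
from h import *
lev()"
```

```text
t 17.0 ang -0.106 r 0.0994 z 0.1113 yaw-ang -0.096 F tool [-1.67 -3.29 -1.41] j6 1.19 w 0.0232 2.1933458000421524
```

Call:
move_arm(
  targets=[
    [0.0002,0.005,0,0,0,-0.05,-0.45],
  ],
)

```text
clock: 17.1
tcp_pos: [0.542, -0.1809, 0.1112]
ee_rot: [0.999, 0.048, -0.001, -0.002]
wrist_force: [-2.2, 5.2, 2.1]
gripper_width: 0.0233
grip_force: 2.6
```

```bash
python3 -c "
from h import *
lev()"
```

```text
t 17.1 ang -0.059 r 0.0997 z 0.1112 yaw-ang -0.048 F tool [-1.7  -5.43 -2.09] j6 1.13 w 0.0233 2.6403357088565826
```

Call:
move_arm(
  targets=[
    [0.0002,0.005,0,0,0,-0.05,-0.45],
  ],
)

```text
clock: 17.2
tcp_pos: [0.5426, -0.1856, 0.1112]
ee_rot: [0.997, 0.073, -0.001, -0.001]
wrist_force: [-3.1, 2.7, 1.6]
gripper_width: 0.0235
grip_force: 1.4
```

```bash
python3 -c "
from h import *
lev()"
```

```text
t 17.2 ang -0.012 r 0.0996 z 0.1112 yaw-ang 0.001 F tool [-2.66 -3.1  -1.55] j6 1.07 w 0.0235 1.376994363963604
```

Call:
move_arm(
  targets=[
    [0.0002,0.005,0,0,0,-0.05,-0.45],
  ],
)

```text
clock: 17.3
tcp_pos: [0.5438, -0.1908, 0.1111]
ee_rot: [0.995, 0.098, -0.001, -0.001]
wrist_force: [-2.4, 1.7, -0.0]
gripper_width: 0.0231
grip_force: 1.0
```

```bash
python3 -c "
from h import *
lev()"
```

```text
t 17.3 ang 0.042 r 0.0993 z 0.1111 yaw-ang 0.052 F tool [-2.   -2.15  0.04] j6 1.02 w 0.0231 1.024579368531704
```

Call:
move_arm(
  targets=[
    [0.0002,0.005,0,0,0,-0.05,-0.45],
  ],
)

```text
clock: 17.4
tcp_pos: [0.545, -0.1957, 0.1111]
ee_rot: [0.992, 0.123, -0.001, -0.001]
wrist_force: [-1.5, 1.5, 0.3]
gripper_width: 0.0233
grip_force: 1.2
```

```bash
python3 -c "
from h import *
lev()"
```

```text
t 17.4 ang 0.093 r 0.0992 z 0.1111 yaw-ang 0.102 F tool [-1.1  -1.81 -0.27] j6 0.96 w 0.0233 1.18321493268013
```

Call:
move_arm(
  targets=[
    [0.0002,0.005,0,0,0,-0.05,-0.45],
    [0.0002,0.005,0,0,0,-0.05,-0.45],
  ],
)

```text
clock: 17.6
tcp_pos: [0.5477, -0.2051, 0.111]
ee_rot: [0.985, 0.172, -0.001, -0.001]
wrist_force: [-2.2, 2.5, -0.2]
gripper_width: 0.0232
grip_force: 1.6
```

```bash
python3 -c "
from h import *
lev()"
```

```text
t 17.6 ang 0.192 r 0.0992 z 0.111 yaw-ang 0.202 F tool [-1.24 -3.09  0.18] j6 0.85 w 0.0232 1.601702906191349
```

Call:
move_arm(
  targets=[
    [0,0,0,0,0,0,-0.45],
  ],
)

```text
clock: 17.7
tcp_pos: [0.5481, -0.2056, 0.111]
ee_rot: [0.985, 0.171, -0.001, -0.001]
wrist_force: [-2.6, 1.7, 0.2]
gripper_width: 0.0231
grip_force: 1.1
```

```bash
python3 -c "
from h import *
lev()"
```

```text
t 17.7 ang 0.197 r 0.099 z 0.111 yaw-ang 0.199 F tool [-1.91 -2.48 -0.24] j6 0.85 w 0.0231 1.1001338437199593
```

Call:
move_arm(
  targets=[
    [0.0002,0.005,0,0,0,-0.05,-0.45],
    [0.0002,0.005,0,0,0,-0.05,-0.45],
  ],
)

```text
clock: 17.9
tcp_pos: [0.5508, -0.2131, 0.1109]
ee_rot: [0.975, 0.221, -0.002, -0.003]
wrist_force: [-5.3, 4.1, 1.4]
gripper_width: 0.0235
grip_force: 1.9
```

```bash
python3 -c "
from h import *
lev()"
```

```text
t 17.9 ang 0.278 r 0.0993 z 0.1109 yaw-ang 0.301 F tool [-2.99 -6.   -1.38] j6 0.73 w 0.0235 1.9086970388889313
```

Call:
move_arm(
  targets=[
    [0,0,0,0,0,0,-0.45],
  ],
)

```text
clock: 18.0
tcp_pos: [0.5518, -0.2143, 0.1109]
ee_rot: [0.976, 0.22, -0.001, -0.001]
wrist_force: [-3.8, 2.3, 0.5]
gripper_width: 0.0236
grip_force: 1.7
```

```bash
python3 -c "
from h import *
lev()
from rig import cams
c=cams.read_camera('side');cv2.imwrite('pics/s7.png',cv2.convertScaleAbs(cv2.resize(c['frame'][100:220,280:400,::-1],None,fx=4.9,fy=4.9,interpolation=2),alpha=1.6))
lev()"
```

```text
t 18.0 ang 0.293 r 0.0989 z 0.1109 yaw-ang 0.299 F tool [-2.41 -3.69 -0.51] j6 0.74 w 0.0236 1.748209297657013
t 18.05 ang 0.294 r 0.0988 z 0.1109 yaw-ang 0.299 F tool [-1.72 -4.09 -1.55] j6 0.74 w 0.0235 1.9201165437698364
```

View pics/s7.png

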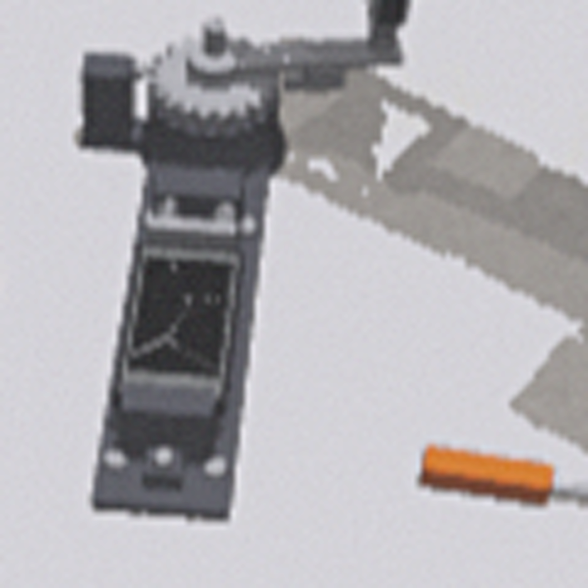

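That was one picture over the ten allowed (my count slipped), so I take no more pictures. It shows the housing against the far jaw (crop 175,390) and the near plate touching its other end. Continuing on force readings.

Call:
move_arm(
  targets=[
    [0.0002,0.005,0,0,0,-0.05,-0.45],
    [0.0002,0.005,0,0,0,-0.05,-0.45],
    [0,0,0,0,0,0,-0.45],
    [0,0,0,0,0,0,-0.45],
  ],
)

```text
clock: 18.45
tcp_pos: [0.5585, -0.2239, 0.1114]
ee_rot: [0.963, 0.268, 0.001, 0.0]
wrist_force: [-0.9, 0.5, -0.8]
gripper_width: 0.0235
grip_force: 0.6
```

```bash
python3 -c "
from h import *
lev()"
```

```text
t 18.45 ang 0.412 r 0.0976 z 0.1114 yaw-ang 0.399 F tool [-0.46 -0.9   0.84] j6 0.63 w 0.0235 0.5951173603534698
```

Call:
move_arm(
  targets=[
    [0.0002,0.005,0,0,0,-0.05,-0.45],
    [0.0002,0.005,0,0,0,-0.05,-0.45],
    [0,0,0,0,0,0,-0.45],
    [0,0,0,0,0,0,-0.45],
  ],
)

```text
clock: 18.85
tcp_pos: [0.5634, -0.2318, 0.1113]
ee_rot: [0.949, 0.316, -0.0, -0.0]
wrist_force: [-3.8, 1.6, 0.9]
gripper_width: 0.0236
grip_force: 1.7
```

```bash
python3 -c "
from h import *
lev()"
```

```text
t 18.85 ang 0.507 r 0.098 z 0.1113 yaw-ang 0.499 F tool [-2.09 -3.56 -0.92] j6 0.52 w 0.0236 1.6634490340948105
```

Call:
move_arm(
  targets=[
    [0.0002,0.004,0,0,0,-0.04,-0.45],
    [0.0002,0.004,0,0,0,-0.04,-0.45],
    [0.0002,0.004,0,0,0,-0.04,-0.45],
  ],
)

```text
clock: 19.15
tcp_pos: [0.5698, -0.2399, 0.1112]
ee_rot: [0.928, 0.373, -0.002, -0.002]
wrist_force: [-5.6, 1.4, 1.4]
gripper_width: 0.0239
grip_force: 2.8
```

```bash
python3 -c "
from h import *
lev()"
```

```text
t 19.15 ang 0.611 r 0.0984 z 0.1112 yaw-ang 0.621 F tool [-3.08 -4.88 -1.37] j6 0.39 w 0.0239 2.79643177986145
```

Call:
move_arm(
  targets=[
    [0.0002,0.004,0,0,0,-0.04,-0.45],
  ],
)

```text
clock: 19.25
tcp_pos: [0.573, -0.243, 0.111]
ee_rot: [0.92, 0.392, -0.002, -0.001]
wrist_force: [-7.0, 1.6, 1.0]
gripper_width: 0.0234
grip_force: 3.0
```

```bash
python3 -c "
from h import *
lev()"
```

```text
t 19.25 ang 0.657 r 0.0983 z 0.111 yaw-ang 0.661 F tool [-3.71 -6.16 -0.92] j6 0.35 w 0.0234 3.0163583904504776
```

Call:
move_arm(
  targets=[
    [0.0002,0.004,0,0,0,-0.04,-0.45],
  ],
)

```text
clock: 19.35
tcp_pos: [0.576, -0.2459, 0.111]
ee_rot: [0.912, 0.41, -0.002, -0.001]
wrist_force: [-6.4, 2.0, 1.1]
gripper_width: 0.0237
grip_force: 3.1
```

```bash
python3 -c "
from h import *
lev()"
```

```text
t 19.35 ang 0.7 r 0.0983 z 0.111 yaw-ang 0.701 F tool [-2.71 -6.12 -1.05] j6 0.3 w 0.0237 3.120279684662819
```

Call:
move_arm(
  targets=[
    [0.0001,0.003,0,0,0,-0.03,-0.45],
    [0,0,0,0,0,0,-0.45],
  ],
)

```text
clock: 19.55
tcp_pos: [0.5789, -0.2482, 0.1109]
ee_rot: [0.906, 0.423, -0.001, -0.001]
wrist_force: [-5.1, 1.5, 0.9]
gripper_width: 0.0237
grip_force: 2.3
```

```bash
python3 -c "
from h import *
lev()"
```

```text
t 19.55 ang 0.737 r 0.0982 z 0.1109 yaw-ang 0.73 F tool [-2.14 -4.87 -0.92] j6 0.27 w 0.0237 2.28802353143692
```

Call:
move_arm(
  targets=[
    [0,0.001,0,0,0,0,-0.45],
    [0,0,0,0,0,0,-0.45],
  ],
)

```text
clock: 19.75
tcp_pos: [0.5793, -0.2487, 0.1109]
ee_rot: [0.906, 0.423, -0.001, -0.001]
wrist_force: [-6.1, 0.4, 0.9]
gripper_width: 0.0235
grip_force: 2.7
```

```bash
python3 -c "
from h import *
lev()"
```

```text
t 19.75 ang 0.743 r 0.0983 z 0.1109 yaw-ang 0.729 F tool [-3.56 -4.93 -0.91] j6 0.27 w 0.0235 2.6736076176166534
```

Call:
move_arm(
  targets=[
    [0.0002,-0.005,0,0,0,0.05,-0.45],
    [0.0002,-0.005,0,0,0,0.05,-0.45],
    [0.0005,-0.01,0,0,0,0.1,-0.45],
    [0.0005,-0.01,0,0,0,0.1,-0.45],
    [0.0005,-0.01,0,0,0,0.1,-0.45],
    [0.0005,-0.01,0,0,0,0.1,-0.45],
    [0.0005,-0.01,0,0,0,0.1,-0.45],
    [0.0005,-0.01,0,0,0,0.1,-0.45],
  ],
)

```text
clock: 20.55
tcp_pos: [0.5485, -0.1899, 0.1121]
ee_rot: [0.996, 0.084, 0.003, 0.001]
wrist_force: [0.6, 0.5, -0.4]
gripper_width: 0.0235
grip_force: 0.3
```

Call:
move_arm(
  targets=[
    [0.0005,-0.01,0,0,0,0.1,-0.45],
    [0.0005,-0.01,0,0,0,0.1,-0.45],
    [0.0005,-0.01,0,0,0,0.1,-0.45],
    [0.0005,-0.01,0,0,0,0.1,-0.45],
    [0.0005,-0.01,0,0,0,0.1,-0.45],
    [0.0005,-0.01,0,0,0,0.1,-0.45],
    [0,0,0,0,0,0,-0.45],
  ],
)

```text
clock: 21.25
tcp_pos: [0.5557, -0.1301, 0.1119]
ee_rot: [0.978, -0.211, 0.002, -0.0]
wrist_force: [0.1, -0.4, -0.9]
gripper_width: 0.0237
grip_force: 0.0
```

```bash
python3 -c "
from h import *
lev()"
```

```text
t 21.25 ang -0.603 r 0.0956 z 0.1119 yaw-ang -0.569 F tool [0.25 0.35 0.89] j6 1.75 w 0.0237 0.0
```

Call:
move_arm(
  targets=[
    [0.0002,0.005,0,0,0,-0.05,-0.45],
    [0.0002,0.005,0,0,0,-0.05,-0.45],
    [0.0002,0.005,0,0,0,-0.05,-0.45],
  ],
)

```text
clock: 21.55
tcp_pos: [0.5496, -0.1435, 0.1117]
ee_rot: [0.991, -0.136, 0.001, -0.002]
wrist_force: [-0.2, 7.0, 2.1]
gripper_width: 0.0237
grip_force: 3.3
```

```bash
python3 -c "
from h import *
lev()"
```

```text
t 21.55 ang -0.449 r 0.0962 z 0.1117 yaw-ang -0.417 F tool [-2.05 -6.66 -2.09] j6 1.56 w 0.0237 3.334229439496994
```

Call:
move_arm(
  targets=[
    [0.0002,0.005,0,0,0,-0.05,-0.45],
  ],
)

```text
clock: 21.65
tcp_pos: [0.5482, -0.1478, 0.1116]
ee_rot: [0.994, -0.111, 0.001, -0.002]
wrist_force: [0.1, 10.4, 2.4]
gripper_width: 0.0235
grip_force: 5.0
```

```bash
python3 -c "
from h import *
lev()"
```

```text
t 21.65 ang -0.402 r 0.0964 z 0.1116 yaw-ang -0.368 F tool [ -2.24 -10.17  -2.37] j6 1.5 w 0.0235 4.96179386973381
```

Call:
move_arm(
  targets=[
    [0,0,0,0,0,0,-0.45],
  ],
)

```text
clock: 21.75
tcp_pos: [0.5479, -0.1482, 0.1117]
ee_rot: [0.994, -0.112, 0.0, -0.002]
wrist_force: [-0.7, 7.7, 2.3]
gripper_width: 0.0237
grip_force: 3.5
```

```bash
python3 -c "
from h import *
lev()"
```

```text
t 21.75 ang -0.398 r 0.0965 z 0.1117 yaw-ang -0.369 F tool [-2.38 -7.39 -2.26] j6 1.51 w 0.0237 3.508142977952957
```

Call:
move_arm(
  targets=[
    [0.0002,-0.005,0,0,0,0.05,-0.45],
    [0.0002,-0.005,0,0,0,0.05,-0.45],
    [0.0002,-0.005,0,0,0,0.05,-0.45],
    [0,-0.002,0,0,0,0.02,-0.45],
    [0,0,0,0,0,0,-0.45],
    [0,0,0,0,0,0,-0.45],
  ],
)

```text
clock: 22.35
tcp_pos: [0.5533, -0.1339, 0.1114]
ee_rot: [0.981, -0.196, 0.0, 0.0]
wrist_force: [0.2, -0.2, -0.1]
gripper_width: 0.0234
grip_force: 0.0
```

```bash
python3 -c "
from h import *
lev()"
```

```text
t 22.35 ang -0.557 r 0.0961 z 0.1114 yaw-ang -0.539 F tool [0.23 0.1  0.14] j6 1.71 w 0.0234 0.0
```

Call:
move_arm(
  targets=[
    [0,0,0,0,0,0,-0.2],
    [0,0,0,0,0,0,-0.2],
    [0,0,0,0,0,0,-0.2],
  ],
)

```text
clock: 22.65
tcp_pos: [0.5532, -0.1337, 0.1113]
ee_rot: [0.981, -0.196, 0.0, -0.0]
wrist_force: [-0.1, 0.5, -0.2]
gripper_width: 0.0341
grip_force: 0.0
```

```bash
python3 -c "
from h import *
lev()"
```

```text
t 22.65 ang -0.558 r 0.0963 z 0.1113 yaw-ang -0.54 F tool [-0.3  -0.39  0.22] j6 1.71 w 0.0341 0.0
```

Call:
move_arm(
  targets=[
    [0,0,-0.02,0,0,0,-0.2],
    [0,0,-0.03,0,0,0,-0.2],
    [0,0,-0.04,0,0,0,-0.2],
    [0,0,-0.04,0,0,0,-0.2],
    [-0.03,0,0,0,0,0,-0.2],
    [0,0,0,0,0,0,-0.2],
    [0,0,0,0,0,0,-0.2],
    [0,0,0,0,0,0,-0.2],
  ],
)

```text
clock: 23.45
tcp_pos: [0.5257, -0.1221, 0.2408]
ee_rot: [0.981, -0.196, -0.0, -0.0]
wrist_force: [0.4, 0.1, 0.1]
gripper_width: 0.0343
grip_force: 0.0
```

```bash
python3 -c "
from h import *
lev()
from rig import cams,ctrl
c=cams.read_camera('side');g=cv2.cvtColor(c['frame'],cv2.COLOR_RGB2GRAY)
O=np.array([.6166,-.0022]);y=np.array([-.1439,.9896]);x=np.array([y[1],-y[0]])
m=(g<28).astype(np.uint8);m[:140]=0;m[185:]=0;m[:,:300]=0;m[:,340:]=0
m=cv2.morphologyEx(m,cv2.MORPH_CLOSE,np.ones((3,3)));k=max(cv2.findContours(m,0,2)[0],key=cv2.contourArea)
P=np.array([onz(c,p[0],.039)[:2]-O for p in k]);Q=np.stack([P@x,P@y],1).astype(np.float32);print(cv2.minAreaRect(Q))
"
```

```text
t 23.45 ang -0.555 r 0.1261 z 0.2408 yaw-ang -0.54 F tool [ 0.3  -0.24 -0.09] j6 1.72 w 0.0343 0.0
((-0.009519078768789768, -0.029819494113326073), (0.016454732045531273, 0.003942960407584906), 6.3167338371276855)
```

```bash
python3 -c "
from h import *
from rig import cams
c=cams.read_camera('side');g=cv2.GaussianBlur(cv2.cvtColor(c['frame'],cv2.COLOR_RGB2GRAY),(3,3),0)
O=np.array([.6166,-.0022]);y=np.array([-.1439,.9896]);x=np.array([y[1],-y[0]])
print(g[140:200:2,316])
for th in(31,34,37,40):
    m=(g<th).astype(np.uint8);m[:142]=0;m[190:]=0;m[:,:300]=0;m[:,340:]=0
    m=cv2.morphologyEx(m,cv2.MORPH_CLOSE,np.ones((5,5)));k=max(cv2.findContours(m,0,2)[0],key=cv2.contourArea)
    P=np.array([onz(c,p[0],.039)[:2]-O for p in k]);print(th,cv2.minAreaRect(np.stack([P@x,P@y],1).astype(np.float32)))
"
```

```text
[50 47 78 88 53 57 61 38 33 31 31 31 37 33 33 40 32 30 59 74 60 60 50 38
 39 38 52 55 54 44]
31 ((0.0022727269679307938, 0.008166516199707985), (0.0748978778719902, 0.04023643210530281), 88.49560546875)
34 ((0.0022650230675935745, 0.0076877661049366), (0.0434354692697525, 0.07896579802036285), 1.1336166858673096)
37 ((0.0016883108764886856, 0.007896769791841507), (0.04417628422379494, 0.08117058873176575), 0.015353909693658352)
40 ((0.0017512831836938858, 0.008168220520019531), (0.04491440951824188, 0.08235547691583633), 0.08873125165700912)
```

The housing sits square (about 0 to 1.5°), centred within 2 mm across the bed and pushed about 8 mm towards the far jaw. Handing in.

```bash
python3 -c "
from rig import ctrl
print(ctrl.close_job())"
```

```text
the job is handed in; nothing more can be done
None
```

I laid the phone housing flat between the jaws, clamped it with the lever until the post took about 7.4 N at rest (one brief moving peak of 10.2 N, near the 11 N limit; I estimate the jaw now holds about 55 N), let go and handed the job in at about 24 s; no verdict came back, and I viewed 11 pictures instead of the 10 allowed.

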